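# Shut the cupboard door and poise the chisel over the flaking patch

## Robot

A 6-joint arm with a two-finger parallel gripper is mounted at the origin on the work surface. World frame = base frame: x ahead of the robot, y to its left, z up, the work surface at z = 0. Lengths are in m, angles in rad, forces in N, time in s.
With the tool pointing down it reaches from about 0.35 to 0.775 m from the base axis. Payload 7.3 kg.
Tool frame: the origin (TCP) lies at the very end of the fingers, on their centre line; the grasp point (between the pads) lies 19 mm behind it (robot.hold_point_z is the distance from the TCP to the grasp point, in m); z points along the fingers, y is the direction in which the jaws open and shut (so a half turn about z gives the same grasp; the last joint's range is limited). The gripper opens to 92 mm and grips with 3 to 60 N. Pads are 19 mm wide; open, the fingers measure 130 mm over their backs; the gripper's body (75 mm by 190 mm) begins 47 mm behind the grasp point.
Start: joints at [1.086, 0.342, 1.524, -0, 1.275, -0.146], TCP at [0.174, 0.495, 0.227] pointing down, gripper open.
Joint ranges: [-2.53, 2.53], [-0.77, 2.02], [0.04, 2.7], [-1, 4.14], [0.28, 2.66], [-3.11, 3.11]. Speed limits (rad/s): [2.57, 2.57, 3.14, 3.14, 3.14, 3.14].

## Interface

Orientations are given as [roll, pitch, yaw] about the fixed x, y, z axes, in that order (R = Rz(yaw) Ry(pitch) Rx(roll)).
In Python, from cell import monitor, viewer, robot gives the robot as it stands.
- The arm moves only by the tool move_arm, never from a script. Its argument "deltas" is a list of rows, each an object of numbers: "x", "y", "z": the shift along the tool's x, y, z in m; "wx", "wy", "wz": the turn, a rotation vector about the tool's x, y, z in degrees; "hand": the opening, from 0 (shut) to 1 (fully open). In form: [{"x": .., "y": .., "z": .., "wx": .., "wy": .., "wz": .., "hand": ..}, ...]. A call has 1 to 8 rows; each row is the pose to reach, as a shift and turn from the pose commanded when the call began, along the tool's axes at that moment; what a row does not reach only later rows make up. A row lasts 1/8 s, in which the tool goes at most 62.5 mm and 10.7 degrees, less where a joint would pass 70% of its speed; a pose out of reach is approached as far as the arm can. A call with a gripper value outside its range is refused whole. The fingers move at their own pace and stop on an object; "grip_force" is the grip in N (left out, the last holds). Time passes only in rows, so rows that repeat a pose let the fingers close. It gives the time, the measured TCP pose, the force and the opening at its end, in the units of the state.
- monitor.observe(): the state, without advancing time (a new reading comes with each control period).
- viewer.read_camera(name): name is "side" or "top"; returns the picture (420x560x3 uint8, red, green, blue); there is no depth.
- viewer.camera_params(name): a dict with "camera_matrix" (3x3 intrinsics, pixels), "R" (3x3) and "t" (3): a world point X has camera coordinates R X + t. Camera axes: x right, y down, z forward; pixel columns grow to the right and rows downward; lengths in m; the calibration is good to about 2 mm. A picture is of the moment at which its call begins. camera_params takes no time and is no camera call.
- robot.hand_in(): hands the job in, once; it reports no verdict.
The state is a dict: "time": time; "qpos": joint angles; "qvel": joint speeds; "joint_efforts": joint torques, N m; "tool_pos": TCP position; "tool_rot": TCP orientation; "contact_force": force on the tool from outside, world axes, zero at the start; "torque": the same for the moment, N m; "opening": finger opening in m.
Only numpy, scipy, OpenCV 4.12 (cv2) and the standard library are available. Lean on these libraries where they do the work, as an engineer would, in place of code of your own. Each camera call takes 0.05 s, during which the arm holds its last target. There are 200 camera calls.

## Task

The flaking ochre patch at the front edge of the little cupboard's top is about to be pared off. First push the cupboard's door fully shut until it snaps home in its roller catch; then draw the red-handled chisel up out of the bench rack, turn it from upright to about 45 degrees, handle leaning out over the front of the cupboard and cutting edge level, and poise its tip over the patch, a few centimetres above the wood without touching it. Finish still holding the chisel there in the gripper, and leave the other tools and things where they are.

Things in the scene. Friction and masses are not known exactly. Their poses are not given: they have to be found in the camera images.
- cupboard: small black cupboard with ochre panels, fixed on a 3 mm mat (250 x 345 mm); carcass 200 deep (x) x 300 wide (y), top 180 mm above the bench. Origin: on the bench under the carcass centre; x from its front to its back, y to its left seen from the front, z up. Door (left) and two drawer fronts (right, not used) have outer faces at x = -114 mm; top board's front edge x = -110 mm
- door (a joint): door hinge, vertical, at the left end of the cupboard's front: 0 = shut, grows as it opens towards the robot (starts 0.5 to 1.0 rad); stays where left. In the last 0.1 rad a spear on its inside must be pushed between two sprung rollers (about 8 N near the free edge); past them they pull it home to 0 and keep it there
- door_hinge (a point): on the hinge axis, 88 mm above the bench; cupboard frame x = -100, y = +150 mm. Shut, the panel runs from here to the cupboard's -y: 166 mm wide, 14 mm thick (the axis is at its inner face), from 13 to 164 mm above the bench. Its knob (16 mm wide) stands 16 mm out of the front face, 143 mm from the axis, 75 mm above the bench
- door_edge (a point): top corner of the door's free edge, on its outer face: 166 mm from the hinge axis, 164 mm above the bench; moves with the door
- patch (a point): centre of the flaking ochre patch (about 45 mm across) on the cupboard's top, 180 mm above the bench, 20 mm behind the top's front edge; cupboard frame x = -90, y = 0 mm
- rack: wooden bench rack, fixed; 75 deep (x) x 282 wide (y), board and end cheeks up to 100 mm above the bench. Three slots (9 x 23 mm, long side along y) at y = -80, 0, +80 mm. Origin: on the bench under its centre. The red chisel and two other tools stand in the slots, handles up, in any order
- chisel: butt chisel, red handle, 195 mm long, 0.14 to 0.22 kg. Origin: on its axis at the underside of the 28 mm shoulder that sits on the rack's board; z along it to the handle end (up in the rack), y along the cutting edge (blade 18 wide, 4 thick; y is along the row of slots). Handle 22 (x) by 26 mm (y), flat-sided, 18 to 103 mm above the origin, 24 mm cap to 115. Blade reaches 80 mm below the origin
- chisel_tip (a point): middle of the chisel's cutting edge, 80 mm below its origin
- chisel_grip (a point): middle of a good grip on the handle, on the axis, 75 mm above the chisel's origin (40 mm below the handle's end)
- chisel_butt (a point): end of the chisel's handle, 115 mm above its origin
- wood_chisel: bystander: like the red chisel but with wooden handle and 10 mm blade, in the rack; handle end 110 mm above its origin at the rack board's top
- driver: bystander: screwdriver with blue handle (29 mm across), in the rack; handle end 106 mm above its origin at the rack board's top
- mallet: bystander: wooden mallet lying on the bench, head 75 x 115 x 58 mm centred 110 mm along its x, handle to -x up to 164 mm; origin on the bench
- glue: bystander: white glue bottle, 56 mm across and 160 mm tall, upright; origin under its centre
- tin: bystander: flat steel wax tin with a green band, 70 mm across and 45 mm tall; origin under its centre
- sanding_block: bystander: cork sanding block 110 x 65 x 33 mm lying on the bench; origin under its centre
- brush: bystander: paint brush, about 200 x 42 x 20 mm, lying on the bench along its x; origin on the bench under its middle

How it is judged:
On the way, in this order (a step that is already met when the one before it is completed fails the run):
1. the door is pushed shut and sits in its catch (within 0.02 rad of shut) (value of joint door below 0.02 rad), for 0.3 s.
2. the red chisel is drawn clear of the rack: held by the fingers, its tip above the rack's board (height (world z) of chisel_tip above 0.102 m and contact force between chisel and the fingers above 1 N), for 0.2 s.
At the end, for the whole second after the job is handed in: Door shut in its catch (0.02 rad). Fingers hold the red chisel still, touching neither cupboard nor rack: tip 6-70 mm above the cupboard's top and within 35 mm of the patch centre in plan, leaning 30-60 deg, handle end 40 mm or more out in front of the top's edge, cutting edge level within 17 deg (value of joint door below 0.02 rad and height (world z) of chisel_tip between 0.186 and 0.25 m and horizontal distance between chisel_tip and patch below 0.035 m and angle between chisel's own z axis and vertical between 0.52 and 1.05 rad and angle between chisel's own y axis and vertical between 1.27 and 1.87 rad and x of chisel_butt in the frame of cupboard below -0.15 m and contact force between chisel and the fingers above 2 N and contact force between chisel and cupboard below 0.1 N and contact force between chisel and rack below 0.1 N and linear speed of chisel below 0.03 m/s); the arm keeps its last pose, push and grip.
It fails at once if another tool or thing on the bench or in the rack is moved by more than 30 mm (distance of any of wood_chisel, driver, mallet, glue, tin, sanding_block, brush from where it was at the start of the episode above 0.03 m).
It also fails if it takes over 48 s, if anything falls off the work surface, if the arm or the gripper's body presses on something with over 40 N, if the wrist force passes 120 N, or if a joint passes its speed limit or range.

## Working session

There is one attempt and no reset: what is moved stays moved. The work goes in short steps, Python scripts to look and compute and a tool call to move; the robot and the scene stay as the last step left them, time stands still between calls to the robot, and variables do not carry over. Pictures are saved under pics/ and viewed, about 8 in all and at most 12, crops included, and the job is handed in when it is done.

Besides the shell and the picture viewer there is one more tool, called after "Call:" as a command line: name --argument value ..., lists and objects as JSON in quotes. move_arm: Moves the arm, as the interface text tells. Its arguments: {"type":"object","properties":{"deltas":{"type":"array","items":{"type":"object","properties":{"x":{"type":"number"},"y":{"type":"number"},"z":{"type":"number"},"wx":{"type":"number"},"wy":{"type":"number"},"wz":{"type":"number"},"hand":{"type":"number"}}}},"grip_force":{"type":"number"}},"required":["deltas"]}

```bash
mkdir -p pics; ls
python3 - <<'E'
from cell import monitor, viewer, robot
import cv2
for n in("top","side"):
    cv2.imwrite(f"pics/{n}0.png",cv2.resize(viewer.read_camera(n)[:,:,::-1],(800,600),interpolation=cv2.INTER_CUBIC))
    p=viewer.camera_params(n);print(n,p)
print(monitor.observe())
E
```

```text
pics
top {'camera_matrix': array([[413.05941032,   0.        , 274.72127606],
       [  0.        , 413.05941032, 205.54254803],
       [  0.        ,   0.        ,   1.        ]]), 'R': array([[-0.00743283, -0.99996779, -0.00302978],
       [-0.98838739,  0.00780655, -0.15175451],
       [ 0.15177327,  0.00186663, -0.98841357]]), 't': array([0.02512106, 0.53432999, 1.37830813])}
side {'camera_matrix': array([[505.09032427,   0.        , 273.81832141],
       [  0.        , 505.09032427, 208.13581356],
       [  0.        ,   0.        ,   1.        ]]), 'R': array([[ 0.96061793, -0.27762602, -0.01170433],
       [-0.19578534, -0.64634791, -0.73749745],
       [ 0.19718342,  0.7107448 , -0.67524849]]), 't': array([-0.48171258,  0.2397573 ,  1.53968416])}
{'time': 0.1, 'qpos': array([ 1.08600880e+00,  3.42697970e-01,  1.52489279e+00, -4.47883546e-05,
        1.27539879e+00, -1.46009120e-01]), 'qvel': array([ 0.00048813, -0.0009257 , -0.00302422, -0.00067978,  0.00134467,
       -0.00173384]), 'joint_efforts': array([ 1.98608148e-03, -4.32002163e+01, -2.44694602e+01,  7.19136139e-02,
        5.26797969e-02, -1.05311301e-04]), 'tool_pos': array([0.17430694, 0.49484662, 0.22610116]), 'tool_rot': array([-3.14020439e+00, -1.60861286e-04,  2.80282720e+00]), 'contact_force': array([-0.18191288,  0.24486787,  0.17907838]), 'torque': array([ 0.02020677, -0.01416173,  0.01664128]), 'opening': 0.09165067718446451}
```

View pics/top0.png

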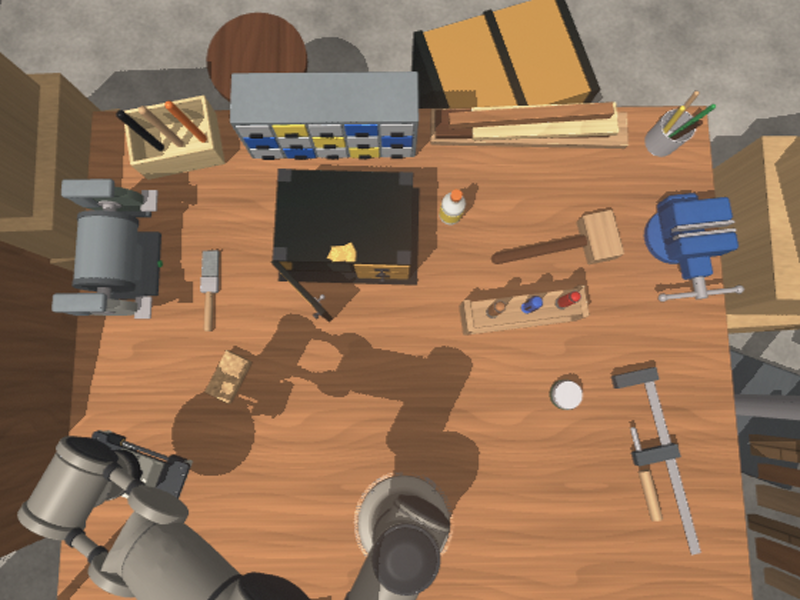

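View pics/side0.png

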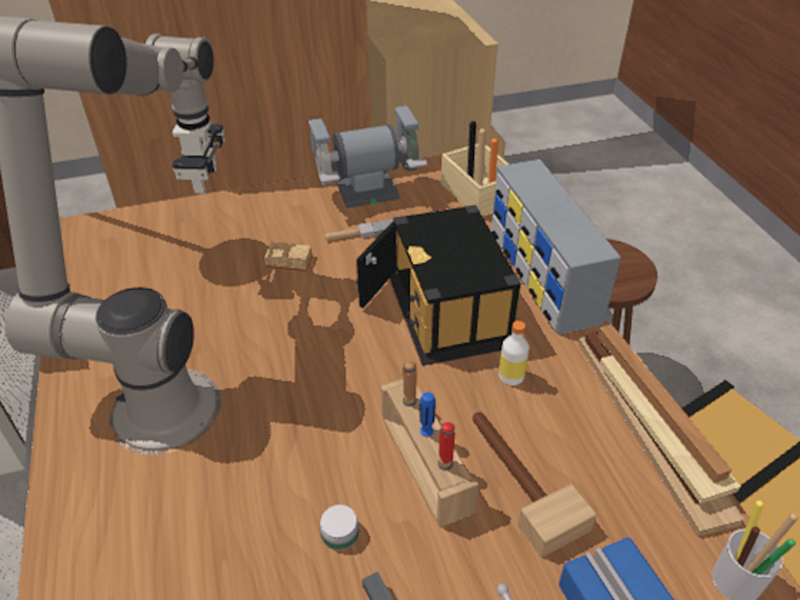

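Top view: the cupboard top has corners near (278,170)/(415,172), the patch is near (342,252), the door swings out to (330,318), and the red chisel is at (570,298), the right-most (-y) slot. I'll enlarge these areas for the measurements.

Run:
```python
import cv2,numpy as np
from cell import viewer
def crop(n,x,y,w,h,s):
    im=viewer.read_camera(n)[:,:,::-1]
    c=cv2.resize(im[y:y+h,x:x+w],None,fx=s,fy=s,interpolation=cv2.INTER_CUBIC)
    for u in range((x+9)//10*10,x+w,10):
        cv2.line(c,(int((u-x+.5)*s),0),(int((u-x+.5)*s),8 if u%50 else 20),(255,255,255),1)
        if u%50==0: cv2.putText(c,str(u),(int((u-x)*s),32),0,.4,(255,255,255))
    for v in range((y+9)//10*10,y+h,10):
        cv2.line(c,(0,int((v-y+.5)*s)),(8 if v%50 else 20,int((v-y+.5)*s)),(255,255,255),1)
        if v%50==0: cv2.putText(c,str(v),(22,int((v-y)*s)),0,.4,(255,255,255))
    return c
cv2.imwrite("pics/t1.png",crop("top",180,110,240,130,800/240))
cv2.imwrite("pics/s1.png",crop("side",240,130,160,240,2.5))
```

```text
(no output)
```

View pics/t1.png

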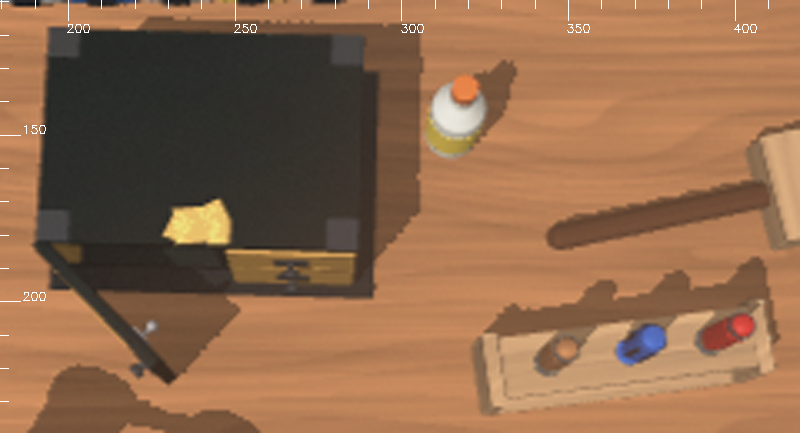

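View pics/s1.png

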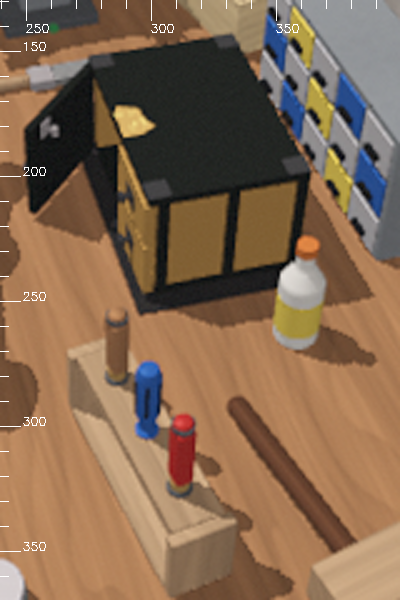

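```bash
cat > h.py <<'E'
import numpy as np, cv2
from scipy.optimize import least_squares
from cell import viewer
P={n:viewer.camera_params(n) for n in("top","side")}
def proj(n,X):
    p=P[n];c=np.atleast_2d(X)@p["R"].T+p["t"];c=c@p["camera_matrix"].T;return c[:,:2]/c[:,2:]
def onz(n,uv,z):
    p=P[n];d=p["R"].T@np.linalg.solve(p["camera_matrix"],[*uv,1]);o=-p["R"].T@p["t"];return o+d*(z-o[2])/d[2]
def tri(a,b):
    return least_squares(lambda X:np.r_[proj("top",X)[0]-a,proj("side",X)[0]-b],[.6,0,.1])
T=lambda x,y:np.array([180+x/(10/3)-.5,110+y/(10/3)-.5])
S=lambda x,y:np.array([240+x/2.5-.5,130+y/2.5-.5])
E
python3 - <<'E'
from h import *
for nm,a,b in [("BL",T(48,27),S(233,37)),("BR",T(363,37),S(310,172)),("FR",T(357,250),S(147,197)),("FL",T(37,241),S(92,57)),
 ("red",T(743,325),S(182,420)),("blue",T(653,338),S(148,368)),("wood",T(567,349),S(117,315)),("patch",T(200,224),S(134,121)),("doorout",T(167,382),S(28,125))]:
    r=tri(a,b);print(nm,r.x.round(4),"px",(2*r.cost)**.5,onz("top",a,.18)[:2].round(4),onz("side",b,.18)[:2].round(4))
for nm,a,z in [("red",T(743,325),.215),("blue",T(653,338),.206),("wood",T(567,349),.21),("doorout",T(165,382),.164),("doorin",T(174,377),.164)]:print(nm,onz("top",a,z))
for nm,b,z in [("red",S(182,420),.215),("blue",S(148,368),.206),("wood",S(117,315),.21),("doorout",S(28,125),.164)]:print(nm,onz("side",b,z))
# fit cupboard pose to corners: x -110..100, y +-150
tp=[T(48,27),T(363,37),T(357,250),T(37,241)];sd=[S(233,37),S(310,172),S(147,197),S(92,57)]
L=np.array([[.1,.15],[.1,-.15],[-.11,-.15],[-.11,.15]])
def w(p,l):
    c,s=np.cos(p[2]),np.sin(p[2]);return np.c_[l@np.array([[c,s],[-s,c]])+p[:2],np.full(len(l),.18)]
f=lambda p:np.r_[(proj("top",w(p,L))-tp).ravel(),(proj("side",w(p,L))-sd).ravel()]
r=least_squares(f,[.6,.15,0]);p=r.x;print("cup",p,r.fun.round(1))
print("patch",w(p,np.array([[-.09,0]])),"hinge",w(p,np.array([[-.1,.15]])))
E
```

```text
BL [0.8014 0.2789 0.1734] px 0.5162251567655267 [0.8    0.2774] [0.7961 0.2699]
BR [ 0.7856 -0.0247  0.18  ] px 0.7514553493322627 [ 0.7874 -0.025 ] [ 0.7838 -0.025 ]
FR [ 0.5767 -0.0164  0.1861] px 0.5736695699886197 [ 0.5792 -0.0168] [ 0.5776 -0.0102]
FL [0.5921 0.2829 0.1795] px 0.8380420691825761 [0.5903 0.283 ] [0.5942 0.2825]
red [ 0.4985 -0.3626  0.2146] px 0.7994700527761565 [ 0.5055 -0.3737] [ 0.5073 -0.3379]
blue [ 0.4893 -0.2835  0.2053] px 0.48789900269698144 [ 0.494  -0.2898] [ 0.4956 -0.2636]
wood [ 0.4801 -0.2051  0.206 ] px 0.36752818314985364 [ 0.4843 -0.2099] [ 0.4865 -0.1826]
patch [0.6053 0.13   0.1824] px 0.26424386729775823 [0.6053 0.1303] [0.6069 0.1329]
doorout [0.4637 0.1585 0.1854] px 3.6777368891065816 [0.4565 0.1599] [0.4737 0.1649]
red [ 0.50030077 -0.3628767   0.215     ]
blue [ 0.4903554  -0.28348678  0.206     ]
wood [ 0.48038576 -0.2044702   0.21      ]
doorout [0.45826198 0.16357702 0.164     ]
doorin [0.46289231 0.15520742 0.164     ]
red [ 0.4971143  -0.36290879  0.215     ]
blue [ 0.48830285 -0.284001    0.206     ]
wood [ 0.47832127 -0.20854851  0.21      ]
doorout [0.4778687  0.18414798 0.164     ]
cup [ 0.69369398  0.12969864 -0.0444457 ] [ 0.7 -0.1 -0.1  0.1 -0.5  0.7 -0.5 -0.1  0.6 -1.   0.9 -0.3  0.4  1.1
 -1.2 -0.1]
patch [[0.60378286 0.13369744 0.18      ]] hinge [[0.60045739 0.28399361 0.18      ]]
```

```bash
cat >> h.py <<'E'
from cell import monitor
from scipy.spatial.transform import Rotation as Ro
def rows(targets):
    """targets: (xyz, Rotation); prints deltas from the present measured pose, mm and deg"""
    s=monitor.observe();R0=Ro.from_euler("xyz",s["tool_rot"]);p0=s["tool_pos"]
    print("now",s["time"],p0.round(4),np.degrees(s["tool_rot"]).round(1),"F",s["contact_force"].round(1),"open",round(s["opening"],4),"q",s["qpos"].round(2))
    for p,R in targets:
        print((1000*R0.inv().apply(np.array(p)-p0)).round(1),(R0.inv()*R).as_rotvec(degrees=True).round(1))
CY=-.0444; CUP=np.array([.6937,.1297]); H=np.array([.6005,.284])
DOWN=lambda yaw:Ro.from_euler("xyz",[np.pi,0,yaw])
def door(th,r,gap=0,z=.13):
    a=th-CY; off=.0095*np.cos(th)+.019*np.sin(th)+.014+gap
    return [*(H+r*np.array([-np.sin(a),-np.cos(a)])+off*np.array([-np.cos(a),np.sin(a)])),z]
E
python3 - <<'E'
from h import *
R=DOWN(np.pi+CY)
p=door(.9,.12,.03);print(p)
rows([([*p[:2],.227],R),(p,R)]+[(door(t,.13),R) for t in(.9,.8,.6,.4,.2,.1,.05,0)])
E
```

```text
[np.float64(0.4653016532175832), np.float64(0.26614061774261566), 0.13]
now 0.2 [0.1743 0.495  0.2263] [-179.9   -0.   160.6] F [-0.5 -0.5  0.5] open 0.0918 q [ 1.09  0.34  1.52  0.    1.28 -0.15]
[-350.5 -119.1   -0.6] [ -0.   -0.  -16.9]
[-350.5 -119.    96.4] [ -0.   -0.  -16.9]
[-369.4 -144.3   96.4] [ -0.   -0.  -16.9]
[-379.1 -154.4   96.4] [ -0.   -0.  -16.9]
[-401.9 -171.4   96.4] [ -0.   -0.  -16.9]
[-428.4 -183.3   96.4] [ -0.   -0.  -16.9]
[-457.3 -189.2   96.4] [ -0.   -0.  -16.9]
[-472.3 -189.7   96.4] [ -0.   -0.  -16.9]
[-479.8 -189.3   96.4] [ -0.   -0.  -16.9]
[-487.3 -188.5   96.4] [ -0.   -0.  -16.9]
```

Call:
move_arm --deltas '[{"x": -0.05,"y": -0.015,"wz": -10,"hand": 0},{"x": -0.1,"y": -0.03,"wz": -17,"hand": 0},{"x": -0.15,"y": -0.05,"wz": -17,"hand": 0},{"x": -0.2,"y": -0.07,"wz": -17,"hand": 0},{"x": -0.25,"y": -0.09,"wz": -17,"hand": 0},{"x": -0.3,"y": -0.105,"wz": -17,"hand": 0},{"x": -0.35,"y": -0.119,"z": 0.05,"wz": -17,"hand": 0},{"x": -0.35,"y": -0.119,"z": 0.096,"wz": -17,"hand": 0}]' --grip_force 40

```text
schema error: expected keys x, y, z, wx, wy, wz, hand
```

Run:
```python
from h import *
R=DOWN(np.pi+CY)
cv2.imwrite("pics/t2.png",cv2.resize(viewer.read_camera("top")[110:240,180:420,::-1],None,fx=10/3,fy=10/3))
rows([(door(t,.13),R) for t in(.9,.8,.7,.6,.5,.4,.3,.2,.1,.05,0)])
```

```text
now 0.25 [0.1744 0.495  0.2264] [-180.    -0.   160.6] F [-0.5  0.6 -0.6] open 0.0918 q [ 1.09  0.34  1.52  0.    1.28 -0.15]
[-369.4 -144.4   96.5] [ -0.   -0.  -16.9]
[-379.1 -154.5   96.5] [ -0.   -0.  -16.9]
[-390.  -163.6   96.5] [ -0.   -0.  -16.9]
[-401.9 -171.5   96.5] [ -0.   -0.  -16.9]
[-414.7 -178.2   96.5] [ -0.   -0.  -16.9]
[-428.4 -183.4   96.5] [ -0.   -0.  -16.9]
[-442.6 -187.2   96.5] [ -0.   -0.  -16.9]
[-457.3 -189.3   96.5] [ -0.   -0.  -16.9]
[-472.3 -189.8   96.5] [ -0.   -0.  -16.9]
[-479.8 -189.4   96.5] [ -0.   -0.  -16.9]
[-487.3 -188.6   96.5] [ -0.   -0.  -16.9]
```

View pics/t2.png

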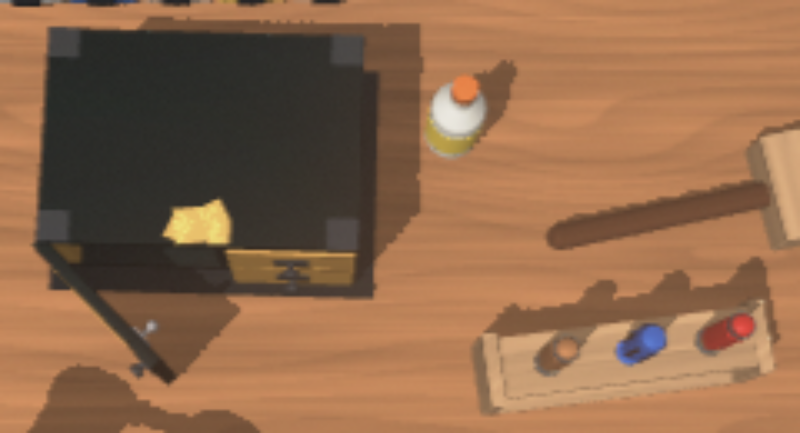

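The move was refused because each row needs every key, so the picture shows no change. I'll resend it with full rows.

Call:
move_arm --deltas '[{"x": -0.05,"y": -0.015,"z": 0,"wx": 0,"wy": 0,"wz": -10,"hand": 0},{"x": -0.1,"y": -0.03,"z": 0,"wx": 0,"wy": 0,"wz": -17,"hand": 0},{"x": -0.15,"y": -0.05,"z": 0,"wx": 0,"wy": 0,"wz": -17,"hand": 0},{"x": -0.2,"y": -0.07,"z": 0,"wx": 0,"wy": 0,"wz": -17,"hand": 0},{"x": -0.25,"y": -0.09,"z": 0,"wx": 0,"wy": 0,"wz": -17,"hand": 0},{"x": -0.3,"y": -0.105,"z": 0,"wx": 0,"wy": 0,"wz": -17,"hand": 0},{"x": -0.35,"y": -0.119,"z": 0.05,"wx": 0,"wy": 0,"wz": -17,"hand": 0},{"x": -0.35,"y": -0.119,"z": 0.096,"wx": 0,"wy": 0,"wz": -17,"hand": 0}]' --grip_force 40

```text
time: 1.25
tool_pos: [0.4681, 0.265, 0.1303]
tool_rot: [3.14, 0.004, 3.096]
contact_force: [0.2, 0.5, -0.7]
opening: 0.0164
```

Run:
```python
from h import *
R=DOWN(np.pi+CY)
cv2.imwrite("pics/t3.png",cv2.resize(viewer.read_camera("side")[130:300,200:400,::-1],None,fx=3,fy=3))
rows([(door(t,.13),R) for t in(.9,.8,.7,.6,.5,.4,.3,.2,.1,.05,0)])
```

```text
now 1.3 [0.4633 0.2635 0.1228] [-179.8   -0.5  177.4] F [-2.6 -3.3 -5.8] open 0.0124 q [ 0.37  0.47  1.64 -0.    1.04 -1.15]
[-12.6 -27.   -7.1] [-0.2 -0.5 -0. ]
[-19.  -39.5  -7.2] [-0.2 -0.5 -0. ]
[-26.7 -51.3  -7.2] [-0.2 -0.5 -0. ]
[-35.8 -62.3  -7.2] [-0.2 -0.5 -0. ]
[-46.2 -72.4  -7.3] [-0.2 -0.5 -0. ]
[-57.7 -81.4  -7.3] [-0.2 -0.5 -0. ]
[-70.3 -89.1  -7.4] [-0.2 -0.5 -0. ]
[-83.7 -95.4  -7.5] [-0.2 -0.5 -0. ]
[ -97.9 -100.2   -7.6] [-0.2 -0.5 -0. ]
[-105.2 -102.    -7.6] [-0.2 -0.5 -0. ]
[-112.6 -103.4   -7.7] [-0.2 -0.5 -0. ]
```

View pics/t3.png

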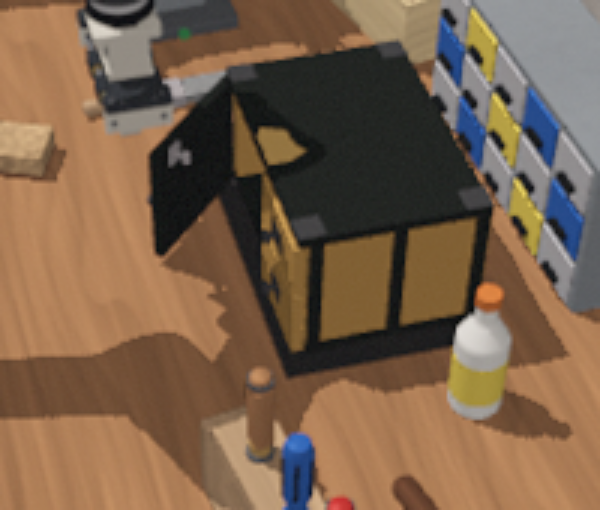

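The fingers are on the outer side of the door, behind it in this view near (120,110), so I can start the arc push.

Call:
move_arm --deltas '[{"x": -0.009,"y": -0.028,"z": 0,"wx": 0,"wy": 0,"wz": 0,"hand": 0},{"x": -0.016,"y": -0.042,"z": 0,"wx": 0,"wy": 0,"wz": 0,"hand": 0},{"x": -0.024,"y": -0.054,"z": 0,"wx": 0,"wy": 0,"wz": 0,"hand": 0},{"x": -0.033,"y": -0.065,"z": 0,"wx": 0,"wy": 0,"wz": 0,"hand": 0},{"x": -0.044,"y": -0.075,"z": 0,"wx": 0,"wy": 0,"wz": 0,"hand": 0},{"x": -0.055,"y": -0.084,"z": 0,"wx": 0,"wy": 0,"wz": 0,"hand": 0},{"x": -0.067,"y": -0.092,"z": 0,"wx": 0,"wy": 0,"wz": 0,"hand": 0},{"x": -0.08,"y": -0.098,"z": 0,"wx": 0,"wy": 0,"wz": 0,"hand": 0}]'

```text
time: 2.3
tool_pos: [0.5417, 0.1648, 0.1307]
tool_rot: [3.142, -0.0, 3.099]
contact_force: [0.5, 1.3, 0.6]
opening: -0.0001
```

Run:
```python
from h import *
R=DOWN(np.pi+CY)
rows([(door(t,.13),R) for t in(.3,.2,.1,.05,0)])
```

```text
now 2.3 [0.5417 0.1648 0.1307] [180.   -0.  177.6] F [0.5 1.3 0.6] open -0.0001 q [ 0.16  0.51  1.54  0.    1.09 -1.37]
[12.3  6.   0.7] [ 0.  -0.   0.1]
[-1.1 -0.4  0.7] [ 0.  -0.   0.1]
[-15.3  -5.2   0.7] [ 0.  -0.   0.1]
[-22.6  -7.    0.7] [ 0.  -0.   0.1]
[-30.   -8.4   0.7] [ 0.  -0.   0.1]
```

Call:
move_arm --deltas '[{"x": -0.008,"y": -0.003,"z": 0,"wx": 0,"wy": 0,"wz": 0,"hand": 0},{"x": -0.015,"y": -0.005,"z": 0,"wx": 0,"wy": 0,"wz": 0,"hand": 0},{"x": -0.02,"y": -0.006,"z": 0,"wx": 0,"wy": 0,"wz": 0,"hand": 0},{"x": -0.024,"y": -0.007,"z": 0,"wx": 0,"wy": 0,"wz": 0,"hand": 0},{"x": -0.028,"y": -0.008,"z": 0,"wx": 0,"wy": 0,"wz": 0,"hand": 0},{"x": -0.031,"y": -0.008,"z": 0,"wx": 0,"wy": 0,"wz": 0,"hand": 0},{"x": -0.031,"y": -0.008,"z": 0,"wx": 0,"wy": 0,"wz": 0,"hand": 0},{"x": -0.031,"y": -0.008,"z": 0,"wx": 0,"wy": 0,"wz": 0,"hand": 0}]'

```text
time: 3.3
tool_pos: [0.5698, 0.1561, 0.1308]
tool_rot: [-3.141, -0.004, 3.1]
contact_force: [-8.2, -0.3, 5.6]
opening: 0.0003
```

Call:
move_arm --deltas '[{"x": -0.002,"y": 0,"z": 0,"wx": 0,"wy": 0,"wz": 0,"hand": 0},{"x": -0.004,"y": 0,"z": 0,"wx": 0,"wy": 0,"wz": 0,"hand": 0},{"x": -0.004,"y": 0,"z": 0,"wx": 0,"wy": 0,"wz": 0,"hand": 0}]'

```text
time: 3.68
tool_pos: [0.5698, 0.1561, 0.1308]
tool_rot: [-3.14, -0.012, 3.101]
contact_force: [-23.0, -0.6, 14.9]
opening: 0.0004
```

Run:
```python
from h import *
rows([])
a=viewer.read_camera("top")[110:240,180:320,::-1];b=viewer.read_camera("side")[130:260,230:370,::-1]
cv2.imwrite("pics/d4.png",cv2.resize(np.hstack([a,b]),None,fx=2.85,fy=2.85,interpolation=cv2.INTER_CUBIC))
```

```text
now 3.675 [0.5698 0.1561 0.1308] [-179.9   -0.7  177.6] F [-23.   -0.6  14.9] open 0.0004 q [ 0.14  0.55  1.46  0.    1.14 -1.39]
```

View pics/d4.png

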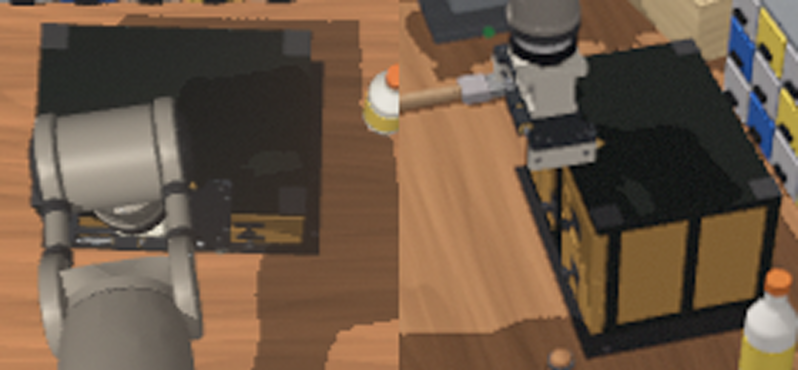

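The arm has hit a hard stop: 4 mm more command added about 15 N with no motion, so the door is home. I'll retreat, rise and go towards the rack.

Call:
move_arm --deltas '[{"x": 0.02,"y": 0,"z": 0,"wx": 0,"wy": 0,"wz": 0,"hand": 0},{"x": 0.06,"y": 0,"z": -0.02,"wx": 0,"wy": 0,"wz": 0,"hand": 0},{"x": 0.08,"y": -0.03,"z": -0.07,"wx": 0,"wy": 0,"wz": 0,"hand": 0.3},{"x": 0.08,"y": -0.08,"z": -0.11,"wx": 0,"wy": 0,"wz": 0,"hand": 0.6},{"x": 0.08,"y": -0.14,"z": -0.13,"wx": 0,"wy": 0,"wz": -2,"hand": 0.6},{"x": 0.08,"y": -0.2,"z": -0.13,"wx": 0,"wy": 0,"wz": -5,"hand": 0.6},{"x": 0.08,"y": -0.26,"z": -0.13,"wx": 0,"wy": 0,"wz": -8,"hand": 0.6},{"x": 0.08,"y": -0.32,"z": -0.13,"wx": 0,"wy": 0,"wz": -9.5,"hand": 0.6}]'

```text
time: 4.78
tool_pos: [0.482, -0.1627, 0.2612]
tool_rot: [-3.141, 0.001, -3.017]
contact_force: [1.2, -0.6, -0.4]
opening: 0.0536
```

Run:
```python
from h import *
R=DOWN(np.pi+.125)
rows([([.4985,-.3625,.26],R),([.4985,-.3625,.156],R)])
a=viewer.read_camera("top")[110:240,180:320,::-1];b=viewer.read_camera("side")[130:260,230:370,::-1]
cv2.imwrite("pics/d5.png",cv2.resize(np.hstack([a,b]),None,fx=2.85,fy=2.85,interpolation=cv2.INTER_CUBIC))
```

```text
now 4.775 [ 0.482  -0.1627  0.2612] [-1.799e+02  1.000e-01 -1.728e+02] F [ 1.2 -0.6 -0.4] open 0.0536 q [-0.48  0.29  1.51 -0.    1.35 -2.17]
[   8.5 -200.3    1.4] [-0.1  0.1 -0. ]
[   8.7 -200.2  105.4] [-0.1  0.1 -0. ]
```

View pics/d5.png

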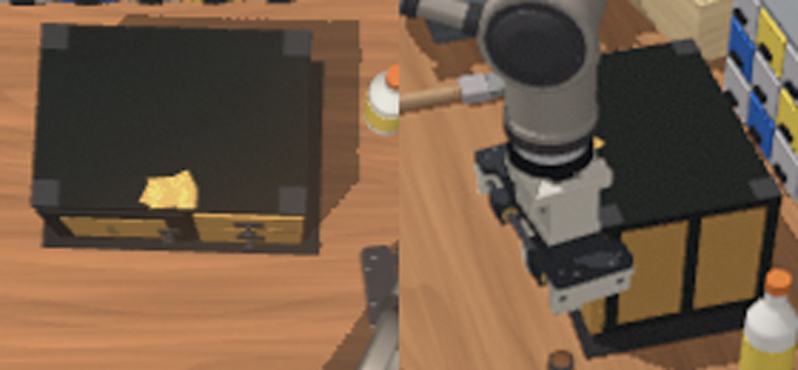

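The door is flush with the drawer fronts. Next I move over the red handle and descend.

Call:
move_arm --deltas '[{"x": 0.002,"y": -0.05,"z": 0,"wx": 0,"wy": 0,"wz": 0,"hand": 0.6},{"x": 0.004,"y": -0.1,"z": 0,"wx": 0,"wy": 0,"wz": 0,"hand": 0.6},{"x": 0.006,"y": -0.15,"z": 0,"wx": 0,"wy": 0,"wz": 0,"hand": 0.6},{"x": 0.0085,"y": -0.2,"z": 0,"wx": 0,"wy": 0,"wz": 0,"hand": 0.6},{"x": 0.0085,"y": -0.2,"z": 0,"wx": 0,"wy": 0,"wz": 0,"hand": 0.6},{"x": 0.0085,"y": -0.2,"z": 0,"wx": 0,"wy": 0,"wz": 0,"hand": 0.6},{"x": 0.0085,"y": -0.2,"z": 0.02,"wx": 0,"wy": 0,"wz": 0,"hand": 0.6},{"x": 0.0085,"y": -0.2,"z": 0.03,"wx": 0,"wy": 0,"wz": 0,"hand": 0.6}]'

```text
time: 5.88
tool_pos: [0.4985, -0.3582, 0.2302]
tool_rot: [3.141, -0.0, -3.016]
contact_force: [-0.3, -0.4, -0.3]
opening: 0.0554
```

Run:
```python
from h import *
R=DOWN(np.pi+.125)
rows([([.4985,-.3625,.156],R)])
a=viewer.read_camera("side")[240:390,240:400,::-1]
cv2.imwrite("pics/d6.png",cv2.resize(a,None,fx=3.5,fy=3.5,interpolation=cv2.INTER_CUBIC))
```

```text
now 5.875 [ 0.4985 -0.3582  0.2302] [ 179.9   -0.  -172.8] F [-0.3 -0.4 -0.3] open 0.0554 q [-0.75  0.51  1.25  0.    1.38 -2.44]
[ 0.5 -4.4 74.2] [ 0.1 -0.   0. ]
```

View pics/d6.png

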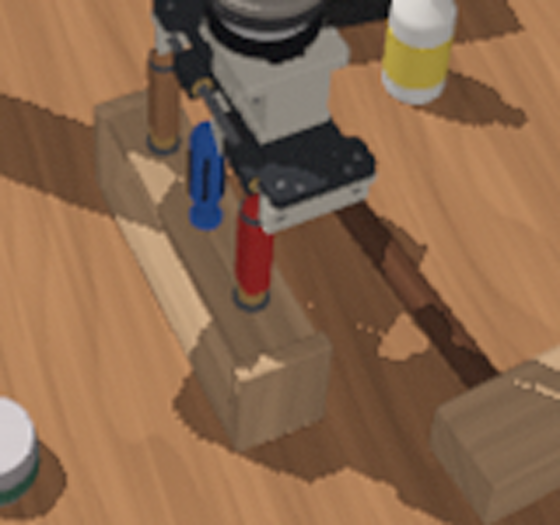

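The gripper is above the red handle and clear of the blue one. Descend and close.

Call:
move_arm --deltas '[{"x": 0.0005,"y": -0.004,"z": 0.02,"wx": 0,"wy": 0,"wz": 0,"hand": 0.6},{"x": 0.0005,"y": -0.004,"z": 0.045,"wx": 0,"wy": 0,"wz": 0,"hand": 0.6},{"x": 0.0005,"y": -0.004,"z": 0.07,"wx": 0,"wy": 0,"wz": 0,"hand": 0.6},{"x": 0.0005,"y": -0.004,"z": 0.07,"wx": 0,"wy": 0,"wz": 0,"hand": 0.6},{"x": 0.0005,"y": -0.004,"z": 0.07,"wx": 0,"wy": 0,"wz": 0,"hand": 0},{"x": 0.0005,"y": -0.004,"z": 0.07,"wx": 0,"wy": 0,"wz": 0,"hand": 0},{"x": 0.0005,"y": -0.004,"z": 0.07,"wx": 0,"wy": 0,"wz": 0,"hand": 0},{"x": 0.0005,"y": -0.004,"z": 0.07,"wx": 0,"wy": 0,"wz": 0,"hand": 0}]' --grip_force 50

```text
time: 6.92
tool_pos: [0.4985, -0.3643, 0.1614]
tool_rot: [-3.141, 0.001, -3.018]
contact_force: [-0.0, -0.2, 3.6]
opening: 0.0258
```

Opening is 25.8 mm, which matches the 26 mm handle. Lifting slowly at first.

Call:
move_arm --deltas '[{"x": 0,"y": 0,"z": -0.01,"wx": 0,"wy": 0,"wz": 0,"hand": 0},{"x": 0,"y": 0,"z": -0.03,"wx": 0,"wy": 0,"wz": 0,"hand": 0},{"x": 0,"y": 0,"z": -0.06,"wx": 0,"wy": 0,"wz": 0,"hand": 0},{"x": 0,"y": 0,"z": -0.09,"wx": 0,"wy": 0,"wz": 0,"hand": 0},{"x": 0,"y": 0,"z": -0.12,"wx": 0,"wy": 0,"wz": 0,"hand": 0},{"x": 0.01,"y": 0,"z": -0.16,"wx": 0,"wy": 0,"wz": 0,"hand": 0},{"x": 0.03,"y": 0,"z": -0.2,"wx": 0,"wy": 0,"wz": 0,"hand": 0},{"x": 0.05,"y": 0,"z": -0.235,"wx": 0,"wy": 0,"wz": 0,"hand": 0}]'

```text
time: 7.92
tool_pos: [0.448, -0.37, 0.3976]
tool_rot: [-3.141, 0.0, -3.018]
contact_force: [-0.2, -0.3, -1.9]
opening: 0.0261
```

Run:
```python
from h import *
R=DOWN(np.pi+.125)
# final: grasp sits 79 mm above chisel origin -> 159 mm from tip; TCP 140 mm from tip
c,s=np.cos(CY),np.sin(CY)
tip=np.array([.604,.1335,.215]);
def fin(lean,tip):
    Rf=DOWN(np.pi+CY)*Ro.from_euler("y",-lean,degrees=True)
    return tip-Rf.as_matrix()[:,2]*.140,Rf
v=DOWN(np.pi+CY)
print(fin(45,tip)[0])
rows([([.45,.12,.40],v),fin(30,tip+[-.02,0,.05]),fin(45,tip)])
cv2.imwrite("pics/d7.png",cv2.resize(viewer.read_camera("side")[:,:,::-1],None,fx=1.2,fy=1.2))
```

```text
[0.50510261 0.13789393 0.31399495]
now 7.925 [ 0.448  -0.37    0.3976] [-180.     0.  -172.9] F [-0.2 -0.3 -1.9] open 0.0261 q [-0.82  0.39  0.99  0.    1.76 -2.52]
[-62.6 486.   -2.6] [-0.   0.   9.6]
[-128.2  494.6   11.2] [  2.5 -29.9   9.4]
[-119.4  497.    83.4] [  3.8 -44.9   9.2]
```

View pics/d7.png

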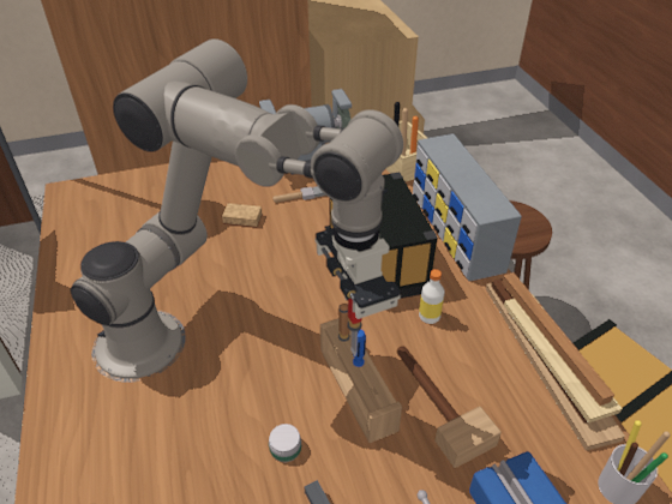

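The red chisel is lifted (tip about 0.257 m) and the other two tools are still in the rack. Now transfer it.

Call:
move_arm --deltas '[{"x": -0.005,"y": 0.04,"z": 0,"wx": 0,"wy": 0,"wz": 0,"hand": 0},{"x": -0.012,"y": 0.1,"z": 0,"wx": 0,"wy": 0,"wz": 2,"hand": 0},{"x": -0.02,"y": 0.16,"z": 0,"wx": 0,"wy": 0,"wz": 4,"hand": 0},{"x": -0.03,"y": 0.22,"z": 0,"wx": 0,"wy": 0,"wz": 6,"hand": 0},{"x": -0.035,"y": 0.28,"z": 0,"wx": 0,"wy": 0,"wz": 8,"hand": 0},{"x": -0.043,"y": 0.34,"z": 0,"wx": 0,"wy": 0,"wz": 9.6,"hand": 0},{"x": -0.05,"y": 0.4,"z": 0,"wx": 0,"wy": 0,"wz": 9.6,"hand": 0},{"x": -0.055,"y": 0.45,"z": 0,"wx": 0,"wy": 0,"wz": 9.6,"hand": 0}]'

```text
time: 8.98
tool_pos: [0.4471, 0.0855, 0.3958]
tool_rot: [3.141, 0.0, 3.099]
contact_force: [1.3, -0.4, -1.7]
opening: 0.0258
```

```bash
cat >> h.py <<'E'
def fin(lean,tip):
    Rf=DOWN(np.pi+CY)*Ro.from_euler("y",-lean,degrees=True)
    return np.array(tip)-Rf.as_matrix()[:,2]*.140,Rf
E
python3 - <<'E'
from h import *
tip=np.array([.604,.1335,.215])
rows([fin(l,tip+[dx,0,dz]) for l,dx,dz in[(10,-.1,.06),(20,-.06,.06),(30,-.02,.05),(40,0,.03),(45,0,0)]])
E
```

```text
now 8.975 [0.4471 0.0855 0.3958] [180.    0.  177.5] F [ 1.3 -0.4 -1.7] open 0.0258 q [ 0.02  0.13  1.35  0.    1.66 -1.51]
[-30.4  50.5 -17.1] [  0.  -10.    0.1]
[-46.8  52.2 -10.8] [  0.  -20.    0.1]
[-64.7  54.    9.5] [  0.  -30.    0.1]
[-64.7  54.9  43.5] [  0.  -40.    0.1]
[-55.6  54.9  81.8] [  0.  -45.    0.1]
```

Call:
move_arm --deltas '[{"x": -0.02,"y": 0.04,"z": -0.015,"wx": 0,"wy": -8,"wz": 0,"hand": 0},{"x": -0.035,"y": 0.05,"z": -0.015,"wx": 0,"wy": -16,"wz": 0,"hand": 0},{"x": -0.05,"y": 0.053,"z": -0.01,"wx": 0,"wy": -24,"wz": 0,"hand": 0},{"x": -0.063,"y": 0.054,"z": 0.01,"wx": 0,"wy": -32,"wz": 0,"hand": 0},{"x": -0.064,"y": 0.055,"z": 0.04,"wx": 0,"wy": -40,"wz": 0,"hand": 0},{"x": -0.057,"y": 0.055,"z": 0.07,"wx": 0,"wy": -45,"wz": 0,"hand": 0},{"x": -0.056,"y": 0.055,"z": 0.082,"wx": 0,"wy": -45,"wz": 0,"hand": 0},{"x": -0.056,"y": 0.055,"z": 0.082,"wx": 0,"wy": -45,"wz": 0,"hand": 0}]'

```text
time: 9.98
tool_pos: [0.507, 0.1356, 0.3145]
tool_rot: [-3.141, 0.785, 3.097]
contact_force: [0.4, -0.4, -1.2]
opening: 0.0259
```

Run:
```python
from h import *
tip=np.array([.604,.1335,.215])
rows([fin(45,tip)])
s=monitor.observe();t=s["tool_pos"]+Ro.from_euler("xyz",s["tool_rot"]).as_matrix()[:,2]*.14
b=s["tool_pos"]-Ro.from_euler("xyz",s["tool_rot"]).as_matrix()[:,2]*.055
print("tip",t,proj("side",t),proj("top",t),"butt",b)
a=viewer.read_camera("side")[100:240,230:370,::-1];c=viewer.read_camera("top")[110:250,180:320,::-1]
cv2.imwrite("pics/d8.png",cv2.resize(np.hstack([a,c]),None,fx=2.85,fy=2.85,interpolation=cv2.INTER_CUBIC))
```

```text
now 9.975 [0.507  0.1356 0.3145] [-180.    45.   177.5] F [ 0.4 -0.4 -1.2] open 0.0259 q [ 0.23 -0.05  2.01 -0.46  0.45 -0.95]
[ 1.8  2.2 -1.1] [-0. -0.  0.]
tip [0.60585623 0.13123392 0.21545981] [[293.09489824 169.60520284]] [[238.17466771 173.95625202]] butt [0.46815939 0.13736209 0.35339829]
```

View pics/d8.png

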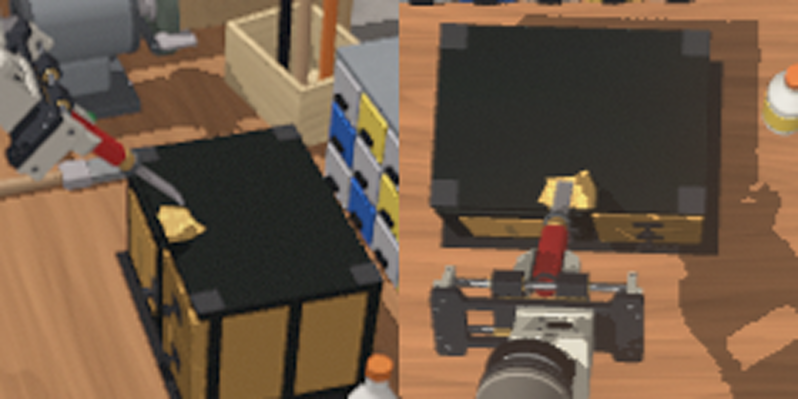

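Side view: the tip is at crop (184,203), which is pixel (294,171), predicted (293,170). Top view: it is over the patch at (238,173), predicted (238,174). The door is flush. I'll let it settle, then hand in.

Call:
move_arm --deltas '[{"x": 0,"y": 0,"z": 0,"wx": 0,"wy": 0,"wz": 0,"hand": 0},{"x": 0,"y": 0,"z": 0,"wx": 0,"wy": 0,"wz": 0,"hand": 0},{"x": 0,"y": 0,"z": 0,"wx": 0,"wy": 0,"wz": 0,"hand": 0},{"x": 0,"y": 0,"z": 0,"wx": 0,"wy": 0,"wz": 0,"hand": 0}]'

```text
time: 10.58
tool_pos: [0.5061, 0.1356, 0.3138]
tool_rot: [3.141, 0.785, 3.098]
contact_force: [0.5, 0.3, -1.4]
opening: 0.0261
```

Run:
```python
from h import *
from cell import robot
rows([]);print(np.abs(monitor.observe()["qvel"]).max());print(robot.hand_in())
```

```text
now 10.575 [0.5061 0.1356 0.3138] [180.   45.  177.5] F [ 0.5  0.3 -1.4] open 0.0261 q [ 0.23 -0.05  2.02 -0.46  0.45 -0.95]
0.002942204360561695
the job is handed in; nothing more can be done
None
```

I pushed the door shut to a hard stop, drew the red chisel from the rack, and poised it over the patch. I handed the job in at about 10.6 s, with the gripper still holding the chisel; the hand-in reports no verdict.

- **Door:** it looks flush with the drawer fronts in the pictures after the push and at the end. Its angle was judged from the pictures and the stop force, not measured directly.
- **Chisel:** the tip, worked out from the arm pose, is about 35 mm above the cupboard top and within 4 mm of the patch centre in plan. It leans 45° with the edge level, and the handle end is roughly 115 mm out in front of the top's edge. Both cameras showed the tip within about 2 px of where I predicted it.
- **Grip:** the grip force is set to 50 N, the opening reads 26 mm (the handle's width), and the arm was still at hand-in.
- **Other things:** the pictures on the way showed nothing else moved. I did not check every item again at the end.

The first move call was refused because rows must list every key; nothing moved, and I resent it. No check disagreed.

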